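# Hook and close the battery cover of a bench controller

### The arm

A 6-joint arm with a two-finger parallel gripper is mounted at the origin on a cart in front of the work surface, level with it; the furniture and walls round the work are solid. World frame = base frame: x ahead of the robot, y to its left, z up, the work surface at z = 0. Lengths are in m, angles in rad, forces in N, time in s.
With the tool pointing down it reaches from about 0.35 to 0.775 m from the base axis. Payload 5.5 kg.
Tool frame: the origin (TCP) lies on the centre line of the jaws, within the pads' length; the fingertips stand 17 mm ahead of it and the grasp point (between the pads) lies 2 mm behind it; z points along the fingers, y is the line along which they close (so a half turn about z gives the same grasp; the last joint's range is limited). The gripper opens to 85 mm and grips with 20 to 120 N. Pads are 22 mm wide; open, the fingers measure 114 mm over their backs; the gripper's body (76 mm by 85 mm) begins 54 mm behind the grasp point. The pads swing forward as they close: fully open they stand 13 mm farther back than shut.
Start: joints at [1.12, 0.313, 0.046, 1.304, 0, 1.431], TCP at [0.176, 0.547, 0.248] pointing down, gripper open.
Joint ranges: [-2.76, 2.76], [-0.86, 1.69], [-1.03, 1.26], [-2.2, 2.34], [-1.47, 1.5], [-3.14, 3.14]. Speed limits (rad/s): [2.57, 2.57, 3.14, 3.14, 3.14, 3.14].

### API

Orientations are given as a unit quaternion [w, x, y, z].
In Python, from workcell import env gives the robot as it stands.
- The arm moves only by the tool nudge_tcp, called after "Request:" as a command line: name --argument value ..., lists and objects as JSON in quotes. Schema: {"type":"object","properties":{"motion":{"type":"array","items":{"type":"number"},"minItems":5,"maxItems":60},"force":{"type":"number"},"only":{"type":"string"},"quiet":{"type":"boolean"},"lines":{"type":"string"}},"required":["motion"],"additionalProperties":false}. motion is one flat list of numbers that holds 1 to 12 rows one after another, with no inner brackets; each row has 5 numbers: the finger opening in m, then dx, dy, dz in cm, then a turn about the tool's z in units of 0.2 rad; each row is the pose to reach, as a shift and turn from the pose commanded when the call began, along the tool's axes at that moment; what a row does not reach only later rows make up. A row lasts 1/10 s, in which the tool goes at most 0.05 m and 0.15 rad, less where a joint would pass 70% of its speed; a pose out of reach is approached as far as the arm can. The fingers move at their own pace and stop on an object; force is the grip in N (left out, the last holds). Time passes only in rows, so rows that do not move let the fingers close. The tool returns the time, the measured TCP pose, the force, the opening and the grip force at its end. only (a regular expression) keeps the lines of the reply that match it, lines (a string "A,B") keeps lines A to B, and quiet returns only ok. Input that does not fit is refused with a message, and nothing moves.
- env.get_obs(): the state, without advancing time (a new reading comes with each control period).
- env.snapshot(name): name is "scene" or "top"; returns the picture (420x560x3 uint8, red, green, blue); there is no depth.
- env.camera_model(name): a dict with "K" (3x3 intrinsics, pixels), "k1" (the pictures are not rectified: a ray, as slopes to the right and down, at radius r is drawn at 1 + k1 r^2 times it, then the intrinsics apply), "R" (3x3) and "t" (3): a world point X has camera coordinates R X + t. Camera axes: x right, y down, z forward; pixel columns grow to the right and rows downward; lengths in m; the calibration is good to about 2 mm. A picture is of the moment at which its call begins. camera_model takes no time and is no camera call.
- env.job_done(): hands the job in; it is judged then, once.
The state is a dict: "clock": time; "joint_positions": joint angles; "joint_vel": joint speeds; "joint_efforts": joint torques, N m; "ee_pos": TCP position; "ee_rot": TCP orientation; "ft_force": force on the tool from outside, world axes, zero at the start; "ft_torque": the same for the moment, N m; "width": finger opening in m; "gripper_force": force on a finger pad.
Only numpy, scipy, OpenCV 4.12 (cv2) and the standard library are available. Lean on these libraries where they do the work, as an engineer would, in place of code of your own. Each camera call takes 0.05 s, during which the arm holds its last target. There are 200 camera calls.

### The job

Close the open battery bay in the top of the white bench controller with the blue cover: hold the cover tilted with its rear edge raised, hook its two tongues under the ledge at the front of the bay, then swing the rear edge down until the cover lies flat on the casing in front of the black stop bar, square and centred over the bay, and let go. Leave the white vent cover where it lies.

Things in the scene. Friction and masses are not known exactly. Their poses are not given: they have to be found in the camera images.
- battery_cover: Blue cover, loose, 80-150 g, lies on tongues and 2 feet. Origin: under plate centre, level with the tongues' underside; x from tongue edge to rear edge, y along rib, z up. Plate 100 (x) by 96 (y), z 15 to 20. Grip rib on its centre: 12 thick (x), 52 long (y), z 20 to 44. Feet at x 24 to 28, y -25 to 25, z 0 to 15. Closed: axes along the controller's, origin at x 0 to 12 (best 6), y 0, z 35 there.
- tongue_tip (a point): Midway between the blue cover's two tongue tips, at (-70, 0, 2) mm in its frame. Tongues: 4 mm thick (z 0 to 4), 18 wide, at y -16 and 16, standing out 20 mm beyond the plate's front edge (x -50 to -70), toward the robot at the start; 6 mm webs (x -50 to -44) join them to the plate. Closed they reach 14 mm under the ledge (8 to 20 will do), their tops 5 mm below it; weight keeps the cover shut.
- controller: White case, fixed, 172 (x) by 140 (y) by 50 mm. Origin: centre of underside; x from front (display, toward robot) to rear, z up. Bay open in its top: x -50 to 44, y -38 to 38, floor z 15; green cells at x -14 to 38, to z 31. Ledge: the bay's front edge, blue stripe, ends at x -50, z 44 to 50; hollow beneath to x -78. The cover rests on the top round the bay. Black stop bar: x 62 to 68, z 50 to 58.
- vent_cover: Bystander: white square cover with black slots and no tongues, loose, 90 by 90 mm, top 20 mm above the bench, with a like rib up to 44 mm. Origin below its middle, on the bench.

How it is judged:
By the outcome, as a careful person would: the job done as asked, in the order asked, and still so for the second after the job is handed in, with the robot touching nothing.
It also fails if it takes over 38 s, if anything falls off the work surface, if the arm or the gripper's body presses on something with over 40 N, if the wrist force passes 120 N, or if a joint passes its speed limit or range.

## Working session

There is one attempt and no reset: what is moved stays moved. The work goes in short steps, Python scripts to look and compute and a tool call to move; the robot and the scene stay as the last step left them, time stands still between calls to the robot, and variables do not carry over. Pictures are saved under pics/ and viewed, at most 10 in all, crops included, and the job is handed in when it is done.

```bash
ls; mkdir -p pics; python3 - <<'E'
from workcell import env
import cv2
for n in("scene","top"):
    cv2.imwrite(f"pics/{n}0.png",env.snapshot(n)[:,:,::-1]); m=env.camera_model(n); print(n,m)
o=env.get_obs();print(o)
E
```

```text
pics
workcell.py
scene {'K': array([[411.13352773,   0.        , 277.51711694],
       [  0.        , 411.13352773, 214.16365974],
       [  0.        ,   0.        ,   1.        ]]), 'k1': -0.010156057976931018, 'R': array([[ 0.74568591, -0.66617595,  0.01273259],
       [-0.4591807 , -0.52764453, -0.7146638 ],
       [ 0.48281012,  0.52706816, -0.69935223]]), 't': array([-0.31568379,  0.28870409,  0.7285851 ])}
top {'K': array([[421.28933176,   0.        , 274.83696315],
       [  0.        , 421.28933176, 211.43176506],
       [  0.        ,   0.        ,   1.        ]]), 'k1': -0.11094125752439472, 'R': array([[-0.15520539, -0.98787076, -0.0047601 ],
       [-0.96582823,  0.1527512 , -0.20938697],
       [ 0.20757437, -0.02790054, -0.97782127]]), 't': array([0.13001641, 0.47384819, 0.77220448])}
{'clock': 0.1, 'joint_positions': array([1.12041564e+00, 3.13895843e-01, 4.50784703e-02, 1.30356193e+00,
       7.08158784e-06, 1.43118160e+00]), 'joint_vel': array([ 0.00091076, -0.00076247,  0.003685  ,  0.00034172, -0.00040452,
       -0.00118215]), 'joint_efforts': array([ 3.14981793e-03, -4.81724668e+01,  2.99243170e+01,  1.27547648e-02,
       -8.79169829e-05,  1.25058295e-05]), 'ee_pos': array([0.17565949, 0.54707202, 0.24750898]), 'ee_rot': array([-2.33502519e-04,  1.54758431e-01,  9.87952024e-01, -7.56266237e-04]), 'ft_force': array([ 0.75824737, -0.75015765, -0.50997871]), 'ft_torque': array([ 0.04092191, -0.00693917, -0.04571874]), 'gripper_force': 0.0, 'width': 0.08523241669709775}
```
View pics/scene0.png

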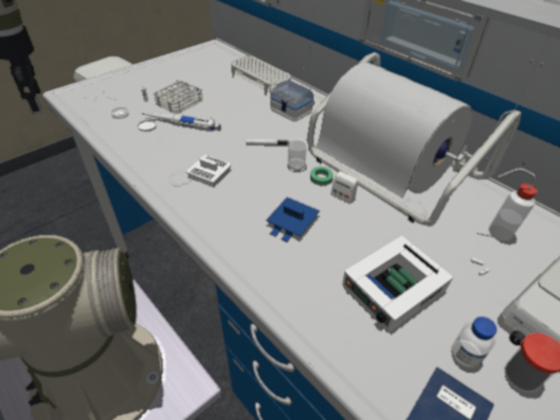

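View pics/top0.png

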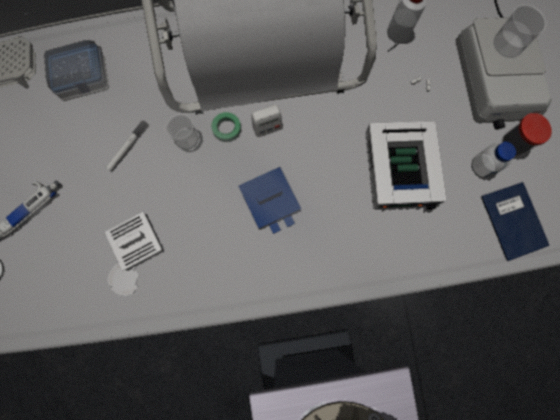

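The top view shows the blue cover at about (269,199) with its tongues at (275,226) and (290,222). The controller is at (406,164), with its stop bar at about (405,129) on the far side. The vent cover is at (133,241). Next I measure the cover and controller corners by ray casting.

```bash
cat > h.py <<'E'
import numpy as np, cv2
from workcell import env
def ray(n,px):
    m=env.camera_model(n);K=m["K"]
    p=(np.atleast_2d(px).astype(float)-K[:2,2])/K[0,0]
    u=p.copy()
    for _ in range(20): u=p/(1+m["k1"]*(u**2).sum(1,keepdims=True))
    d=np.c_[u,np.ones(len(u))]@m["R"]; return -m["R"].T@m["t"],d
def onz(n,px,z):
    c,d=ray(n,px); return c+d*((z-c[2])/d[:,2])[:,None]
def proj(n,X):
    m=env.camera_model(n);q=np.atleast_2d(X)@m["R"].T+m["t"];u=q[:,:2]/q[:,2:]
    u=u*(1+m["k1"]*(u**2).sum(1,keepdims=True));return u*m["K"][0,0]+m["K"][:2,2]
def blob(mask,roi):
    m=np.zeros_like(mask);x0,y0,x1,y1=roi;m[y0:y1,x0:x1]=mask[y0:y1,x0:x1]
    c,_=cv2.findContours(m,cv2.RETR_EXTERNAL,cv2.CHAIN_APPROX_NONE)
    return max(c,key=cv2.contourArea)
def rect(P):
    c,s,a=cv2.minAreaRect((P[:,:2]*1000).astype(np.float32));return np.array(c),s,a
E
cat > m.py <<'E'
from h import *
for n,r1,r2 in (("top",(225,155,315,245),(355,110,455,220)),("scene",(255,185,330,250),(335,230,460,335))):
    im=env.snapshot(n); hsv=cv2.cvtColor(im,cv2.COLOR_RGB2HSV)
    b=cv2.inRange(hsv,(100,90,30),(125,255,255))
    c=blob(b,r1)
    print(n,"blue px",cv2.contourArea(c))
    o=blob(cv2.morphologyEx(b,cv2.MORPH_OPEN,np.ones((13,13),np.uint8)),r1)
    P=onz(n,o[:,0],.02); print(" plate rect",rect(P)); 
    P=onz(n,c[:,0],.02); print(" full rect",rect(P))
    w=cv2.inRange(hsv,(0,0,195),(180,40,255)); cw=blob(w,r2); print(" white area",cv2.contourArea(cw))
    P=onz(n,cw[:,0],.05);print(" ctrl",rect(P))
    ap=cv2.approxPolyDP(cv2.convexHull(cw),5,True)[:,0];print(ap.tolist(),(onz(n,ap,.05)[:,:2]*1000).round().tolist())
    v=im.copy();cv2.drawContours(v,[c],-1,(255,0,0),1);cv2.drawContours(v,[o],-1,(255,255,0),1);cv2.drawContours(v,[cw],-1,(0,255,0),1)
    x0,y0,x1,y1=min(r1[0],r2[0]),min(r1[1],r2[1]),max(r1[2],r2[2]),max(r1[3],r2[3])
    cv2.imwrite(f"pics/m_{n}.png",cv2.resize(v[y0:y1,x0:x1,::-1],None,fx=3,fy=3))
E
python3 m.py
```

```text
top blue px 1817.5
 plate rect (array([493.06155396,  76.36483765]), (40.726802825927734, 37.23298263549805), 81.02973937988281)
 full rect (array([515.85546875,  57.87817383]), (116.94821166992188, 92.12520599365234), 17.24077033996582)Traceback (most recent call last):
  File "m.py", line 10, in <module>
    w=cv2.inRange(hsv,(0,0,195),(180,40,255)); cw=blob(w,r2); print(" white area",cv2.contourArea(cw))
                                                  ~~~~^^^^^^
  File "h.py", line 17, in blob
    return max(c,key=cv2.contourArea)
ValueError: max() iterable argument is empty
```

```bash
python3 - <<'E'
import cv2
for n,pts in(("top",[(376,160),(405,202),(340,160),(437,160),(255,195),(270,197)]),("scene",[(380,310),(440,280),(365,275),(405,247),(300,260),(285,220)])):
    im=cv2.imread(f"pics/{n}0.png");h=cv2.cvtColor(im,cv2.COLOR_BGR2HSV)
    print(n,[h[y,x].tolist() for x,y in pts])
E
```

```text
top [[30, 4, 179], [20, 6, 132], [8, 7, 145], [18, 7, 174], [112, 92, 100], [114, 37, 69]]
scene [[100, 16, 49], [30, 3, 226], [107, 20, 176], [15, 6, 79], [15, 3, 194], [108, 171, 124]]
```

```bash
sed -i 's/b=cv2.inRange.*/b=cv2.inRange(hsv,(100,60,30),(125,255,255)); b=cv2.morphologyEx(b,cv2.MORPH_CLOSE,np.ones((9,9),np.uint8)) if n=="top" else b/; s/(0,0,195)/(0,0,160 if n=="top" else 208)/' m.py; python3 m.py; cd pics; python3 -c "
import cv2,numpy as np
a=cv2.imread('m_top.png');b=cv2.imread('m_scene.png');print(a.shape,b.shape)
w=max(a.shape[1],b.shape[1]);p=lambda i:cv2.copyMakeBorder(i,0,0,0,w-i.shape[1],0)
v=np.vstack([p(a),p(b)]);cv2.imwrite('mm.png',cv2.resize(v,None,fx=min(1,600/v.shape[0]),fy=min(1,600/v.shape[0])))"
```

```text
top blue px 2303.0
 plate rect (array([516.25653076,  57.71568298]), (119.98823547363281, 93.87452697753906), 16.18316650390625)
 full rect (array([516.27996826,  57.80172729]), (120.2156982421875, 93.90080261230469), 16.468717575073242)
 white area 5084.5
 ctrl (array([ 550.76794434, -227.46270752]), (137.53067016601562, 169.6099395751953), 83.48973846435547)
[[433, 122], [445, 199], [379, 202], [371, 124]] [[626.0, -302.0], [460.0, -286.0], [475.0, -151.0], [640.0, -170.0]]
scene blue px 1225.0
 plate rect (array([520.1116333,  55.9925766]), (110.97379302978516, 95.89458465576172), 16.682044982910156)
 full rect (array([510.49575806,  53.21891785]), (131.17930603027344, 95.93126678466797), 16.469131469726562)
 white area 4409.5
 ctrl (array([ 550.48681641, -227.38421631]), (138.4729766845703, 170.6074981689453), 83.5916976928711)
[[402, 236], [451, 276], [394, 317], [346, 269]] [[641.0, -171.0], [625.0, -303.0], [460.0, -284.0], [478.0, -150.0]]
(405, 690, 3) (450, 615, 3)
```

View pics/mm.png

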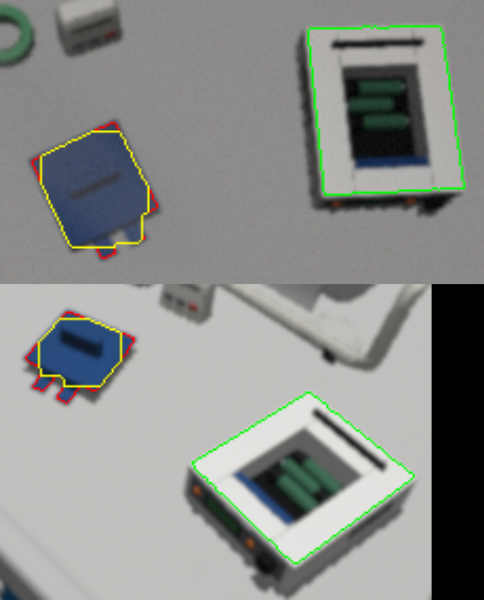

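The outlines fit well in both views. The controller centre is at (0.5506, -0.2274) m with yaw -6.45°, and the measured 138 x 170 mm matches the given size. The cover is at about (0.526, 0.059) with yaw +16.5°. The cover has to pivot in the grip to tilt, so I'll grip the rib by its two ends, closing along its length.

The manual's scale: shifts go in cm and turns go in units of 0.2 rad. Converting my numbers, 0.1 m is 10, -0.48 m is -48, -0.6 rad is -3.

Request:
nudge_tcp --motion '[0.085,-48,-35.7,10,-3,0.085,-48,-35.7,10,-3,0.085,-48,-35.7,10,-3,0.085,-48,-35.7,10,-3,0.085,-48,-35.7,10,-3,0.085,-48,-35.7,10,-3,0.085,-48,-35.7,10,-3,0.085,-48,-35.7,10,-3,0.085,-48,-35.7,10,-3,0.085,-48,-35.7,10,-3,0.085,-48,-35.7,10,-3,0.085,-48,-35.7,10,-3]' --force 25

```text
clock: 1.45
ee_pos: [0.5118, 0.0768, 0.1518]
ee_rot: [0.0, -0.144, 0.99, 0.0]
ft_force: [0.2, 0.6, 1.1]
width: 0.0851
gripper_force: 0.0
```

```bash
cat > go.py <<'E'
# go.py x y z yawdeg(of tool y axis): tool-frame shift/turn from measured pose
import sys
from h import *
from scipy.spatial.transform import Rotation as R
o=env.get_obs();q=o["ee_rot"];r=R.from_quat([*q[1:],q[0]])
x,y,z,a=map(float,sys.argv[1:]);y0=r.as_matrix()[:,1]
a0=np.degrees(np.arctan2(y0[1],y0[0]));t=-np.radians((a-a0+90)%180-90)
print("d",(r.inv().apply(np.array([x,y,z])-o["ee_pos"])).round(4),"turn",round(t,3),"tilt",r.as_matrix()[:,2].round(3),"q",o["joint_positions"].round(2),o["ft_force"].round(1),o["clock"])
E
python3 go.py .5257 .0592 .15 106.5
```

```text
d [-0.0083 -0.0209  0.0018] turn 0.001 tilt [ 0.001  0.    -1.   ] q [-0.01  0.25 -0.28  1.04  0.   -0.3 ] [0.2 0.6 1.1] 1.45
```

Scaled: -0.02 m is -2, -0.008 m is -0.8.

Request:
nudge_tcp --motion '[0.085,-0.8,-2,0,0,0.085,-0.8,-2,0,0]'

```text
clock: 1.65
ee_pos: [0.5261, 0.0591, 0.1515]
ee_rot: [0.0, -0.142, 0.99, -0.0]
ft_force: [0.4, -0.4, -0.3]
width: 0.0851
gripper_force: 0.0
```

```bash
python3 go.py .5257 .0592 .15 106.5
python3 - <<'E'
from h import *
v=[]
for n,(x0,y0,x1,y1) in (("top",(220,130,340,260)),("scene",(230,130,350,260))):
    im=env.snapshot(n)[y0:y1,x0:x1,::-1]; v.append(cv2.resize(im,None,fx=3,fy=3))
cv2.imwrite("pics/g1.png",np.hstack(v))
E
```

```text
d [0.0004 0.0002 0.0015] turn -0.003 tilt [ 0.001 -0.    -1.   ] q [-0.04  0.28 -0.25  1.05 -0.   -0.32] [ 0.4 -0.4 -0.3] 1.65
```

View pics/g1.png

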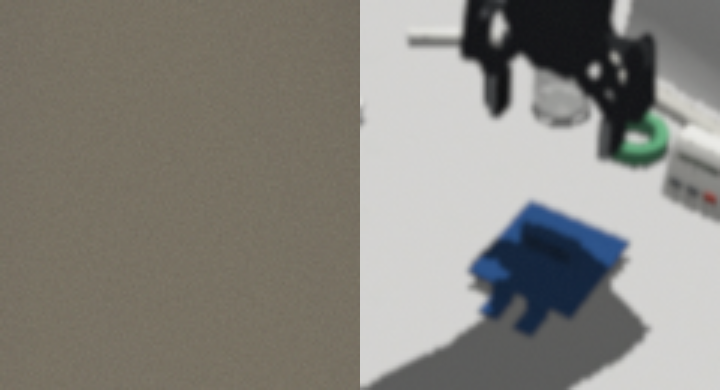

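The top view is blocked by the arm. In the scene view the open fingers straddle the rib along its length. Next I descend and grip.

Scaled: 0.113 m is 11.3, 0.1 m is 10.

Request:
nudge_tcp --motion '[0.085,0,0,4,0,0.085,0,0,8,0,0.085,0,0,10,0,0.085,0,0,11.3,0,0.085,0,0,11.3,0,0.045,0,0,11.3,0,0.045,0,0,11.3,0,0.045,0,0,11.3,0,0.045,0,0,11.3,0,0.045,0,0,11.3,0]' --force 25

```text
clock: 2.75
ee_pos: [0.5253, 0.0622, 0.0406]
ee_rot: [0.001, -0.144, 0.99, 0.0]
ft_force: [-1.3, 0.7, 6.8]
width: 0.0513
gripper_force: 26.3
```

```bash
python3 go.py .5257 .0592 .15 106.5
```

```text
d [ 0.0002 -0.003  -0.1094] turn 0.002 tilt [ 0.003  0.001 -1.   ] q [-0.03  0.38 -0.4   0.78  0.   -0.32] [-1.3  0.7  6.8] 2.75
```

Request:
nudge_tcp --motion '[0.065,0,0,0,0,0.065,0,0.3,-0.7,0,0.065,0,0.3,-0.7,0,0.045,0,0.3,-0.7,0,0.045,0,0.3,-0.7,0,0.045,0,0.3,-0.7,0,0.045,0,0.3,-0.7,0]' --force 25

```text
clock: 3.45
ee_pos: [0.5238, 0.0647, 0.0467]
ee_rot: [0.001, -0.144, 0.99, -0.0]
ft_force: [-1.1, -1.2, 5.5]
width: 0.051
gripper_force: 25.3
```

```bash
python3 go.py .5253 .0622 .045 106.5
```

```text
d [-0.0007 -0.0028  0.0017] turn 0.001 tilt [ 0.001  0.    -1.   ] q [-0.03  0.37 -0.4   0.8   0.   -0.32] [-1.1 -1.2  5.5] 3.45
```

Request:
nudge_tcp --motion '[0.045,0,0,-3,0,0.045,0,0,-7,0,0.045,0,0,-10,0,0.045,0,0,-10,0]'

```text
clock: 3.85
ee_pos: [0.5262, 0.0647, 0.1502]
ee_rot: [0.004, -0.144, 0.99, -0.001]
ft_force: [0.1, 0.1, -1.6]
width: 0.0511
gripper_force: 27.6
```

```bash
python3 go.py .5253 .0622 .145 106.5
python3 - <<'E'
from h import *
x0,y0,x1,y1=230,100,350,260
im=env.snapshot("scene")[y0:y1,x0:x1,::-1];cv2.imwrite("pics/g2.png",cv2.resize(im,None,fx=3,fy=3))
E
```

```text
d [ 0.0016 -0.0021  0.0051] turn 0.001 tilt [ 0.008 -0.    -1.   ] q [-0.03  0.27 -0.26  1.03  0.   -0.32] [ 0.1  0.1 -1.6] 3.85
```

View pics/g2.png

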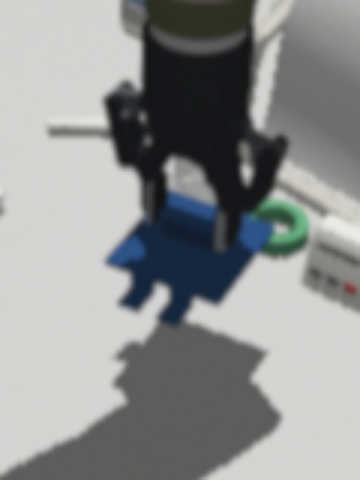

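The cover is held level by the rib ends. Now I move it in front of the controller, so the feet can press on the front casing top and tilt the cover.

```bash
python3 go.py .4482 -.2158 .13 83.55
```

```text
d [ 0.1536 -0.2469  0.0175] turn 0.402 tilt [ 0.004 -0.    -1.   ] q [-0.03  0.27 -0.26  1.03  0.   -0.32] [ 0.5 -0.8 -1.8] 3.9
```

Scaled: -0.247 m is -24.7, -0.235 m is -23.5, 0.402 rad is 2.01.

Request:
nudge_tcp --motion '[0.045,3,-4,0,0.5,0.045,5,-8,0,1,0.045,8,-12,0,1.5,0.045,10,-16,0,2,0.045,13,-20,0,2,0.045,15,-23.5,1,2,0.045,15.4,-24.7,1.75,2.01,0.045,15.4,-24.7,1.75,2.01,0.045,15.4,-24.7,1.75,2.01]' --force 30

```text
clock: 4.8
ee_pos: [0.4454, -0.2148, 0.1271]
ee_rot: [-0.001, 0.056, 0.998, 0.001]
ft_force: [0.3, -0.4, -1.4]
width: 0.0508
gripper_force: 32.6
```

```bash
python3 go.py .4482 -.2158 .0965 83.55
python3 - <<'E'
from h import *
v=[]
for n,(x0,y0,x1,y1) in (("top",(330,100,470,270)),("scene",(310,190,450,360))):
    im=env.snapshot(n)[y0:y1,x0:x1,::-1]; v.append(cv2.resize(im,None,fx=2.8,fy=2.8))
cv2.imwrite("pics/g3.png",np.hstack(v))
E
```

```text
d [-0.0029 -0.0007  0.0305] turn -0.0 tilt [-0.002  0.003 -1.   ] q [-0.61  0.24 -0.37  0.97  0.   -0.5 ] [ 0.3 -0.4 -1.4] 4.8
```

View pics/g3.png

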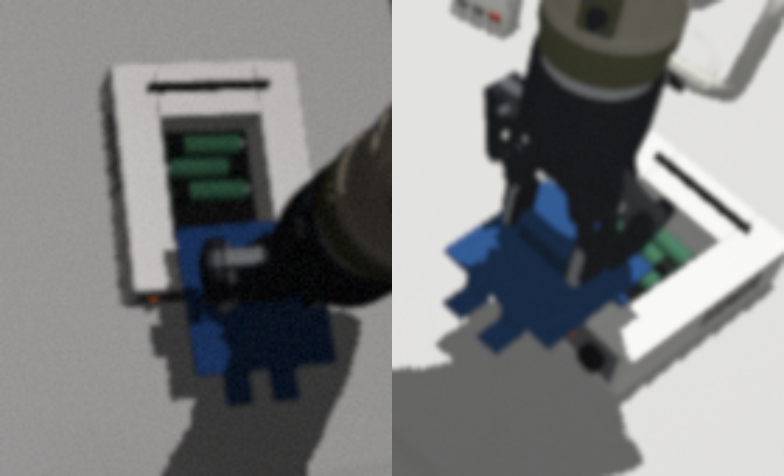

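The cover is square to the case and still roughly level, with its rear over the front casing. I press down slowly with a small move toward the robot, so the feet tip it without jamming.

Scaled: 0.034 m is 3.4, 0.007 m is 0.7.

Request:
nudge_tcp --motion '[0.045,-0.6,0,1.5,0,0.045,-0.6,0,2.7,0,0.045,-0.6,0,3.1,0,0.045,-0.3,0,3.4,0,0.045,0,0,3.7,0,0.045,0.4,0,3.9,0,0.045,0.7,0,4.1,0,0.045,0.7,0,4.1,0]' --force 30

```text
clock: 5.7
ee_pos: [0.4395, -0.2151, 0.0879]
ee_rot: [0.001, 0.056, 0.998, -0.0]
ft_force: [0.5, 1.8, 4.6]
width: 0.0512
gripper_force: 34.5
```

Request:
nudge_tcp --motion '[0.045,0,0,-1.5,0,0.045,0,0,-3,0,0.045,0,0,-3,0]'

```text
clock: 6.0
ee_pos: [0.4397, -0.2158, 0.1186]
ee_rot: [0.001, 0.056, 0.998, -0.001]
ft_force: [0.4, -1.0, -1.8]
width: 0.0511
gripper_force: 34.0
```

```bash
python3 - <<'E'
from h import *
v=[]
for n,(x0,y0,x1,y1) in (("top",(330,100,470,270)),("scene",(310,190,450,360))):
    I=env.snapshot(n)[:,:,::-1];cv2.imwrite(f"pics/raw4_{n}.png",I);im=I[y0:y1,x0:x1]; v.append(cv2.resize(im,None,fx=2.8,fy=2.8))
cv2.imwrite("pics/g4.png",np.hstack(v))
E
```

```text
(no output)
```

View pics/g4.png

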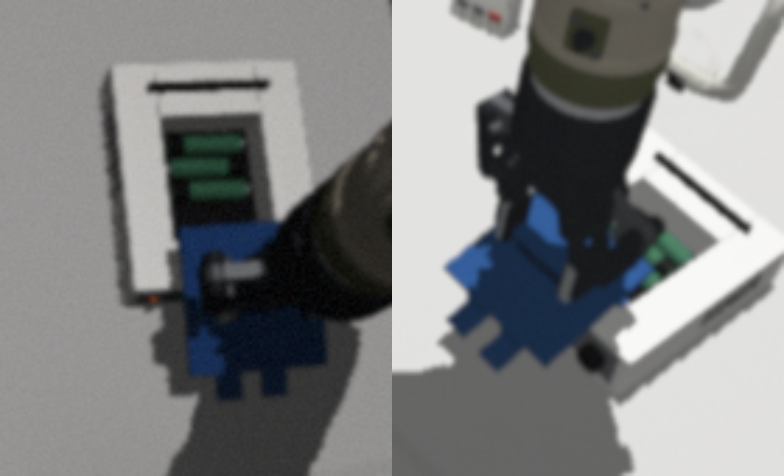

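Both tongues show, and the cover looks rear-up. I triangulate the tips and plate corner from these pixels: top crop (229,398), (273,393), (187,374); scene crop (460,325), (494,364), (445,267).

```bash
cat > tri.py <<'E'
from h import *
def tri(pt,ps):
    c1,d1=ray("top",pt);c2,d2=ray("scene",ps);d1=d1[0];d2=d2[0]
    s=np.linalg.lstsq(np.c_[d1,-d2],c2-c1,rcond=None)[0]
    a,b=c1+s[0]*d1,c2+s[1]*d2;return (a+b)/2,np.linalg.norm(a-b)
def ctrl(P):
    a=np.radians(-6.45);d=np.asarray(P)-[.5506,-.2274,0]
    return np.array([d[0]*np.cos(a)+d[1]*np.sin(a),-d[0]*np.sin(a)+d[1]*np.cos(a),d[2]])
def show(L,kt=(330,100),ks=(310,190),ft=2.8,off=392):
    for nm,t,s in L:
        X,e=tri((t[0]/ft+kt[0],t[1]/ft+kt[1]),((s[0]-off)/ft+ks[0],s[1]/ft+ks[1]))
        print(nm,(X*1000).round(1),"gap",round(e*1000,1),"ctrl",(ctrl(X)*1000).round(1))
    o=env.get_obs();print("tcp ctrl",(ctrl(o["ee_pos"])*1000).round(1),o["clock"])
E
python3 - <<'E'
from tri import *
print("before");show([("tL",(240,403),(457,312)),("tR",(285,398),(492,350))])
print("after");show([("tL",(229,398),(460,325)),("tR",(273,393),(494,364)),("pFL",(187,374),(445,267))])
E
```

```text
before
tL [ 380.9 -196.5   79.9] gap 3.7 ctrl [-172.1   11.6   79.9]
tR [ 379.3 -229.4   75.6] gap 3.2 ctrl [-170.   -21.3   75.6]
tcp ctrl [-112.3   -0.3  117. ] 6.1
after
tL [ 387.  -196.9   59. ] gap 3.3 ctrl [-166.    11.9   59. ]
tR [ 385.4 -230.2   53.3] gap 2.2 ctrl [-163.8  -21.4   53.3]
pFL [ 405.2 -165.5   75.6] gap 0.9 ctrl [-151.4   45.2   75.6]
tcp ctrl [-112.3   -0.3  117. ] 6.1
```

The tips and corner agree on about 16.5° of tilt, rear up, which is what I intended. By vision the cover sits about (+4.5, -4.8) mm from the TCP in controller axes, so I work relative to what the cameras show. Next I move above the bay.

```bash
python3 go.py .5626 -.2239 .132 83.55
```

```text
d [-0.1238  0.0052 -0.0151] turn -0.0 tilt [-0.001  0.    -1.   ] q [-0.62  0.23 -0.4   0.94 -0.   -0.51] [-0.1  0.2 -2.4] 6.1
```

Request:
nudge_tcp --motion '[0.045,0,0,-1.5,0,0.045,-4,0.2,-1.5,0,0.045,-8,0.5,-1.5,0,0.045,-11,0.5,-1.5,0,0.045,-12.4,0.5,-1.5,0,0.045,-12.4,0.5,-1.5,0,0.045,-12.4,0.5,-1.5,0]' --force 30

```text
clock: 6.8
ee_pos: [0.5619, -0.2235, 0.1308]
ee_rot: [-0.002, 0.056, 0.998, 0.001]
ft_force: [-0.1, 0.1, -0.9]
width: 0.0507
gripper_force: 34.0
```

```bash
python3 - <<'E'
from h import *
v=[]
for n,(x0,y0,x1,y1) in (("top",(340,90,480,230)),("scene",(330,180,470,320))):
    I=env.snapshot(n)[:,:,::-1];cv2.imwrite(f"pics/raw5_{n}.png",I);im=I[y0:y1,x0:x1]; v.append(cv2.resize(im,None,fx=2.8,fy=2.8,interpolation=cv2.INTER_CUBIC))
cv2.imwrite("pics/g5.png",np.hstack(v))
E
```

```text
(no output)
```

View pics/g5.png

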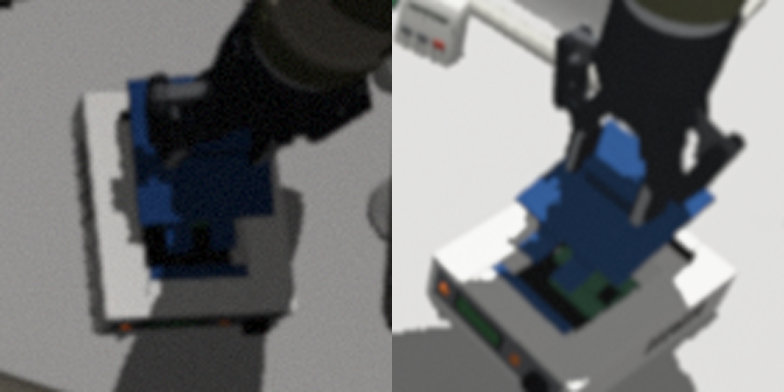

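The cover hangs tilted over the bay. In the top crop the plate front corners are at (142,224) and (275,214), with the ledge stripe below at (150,278) to (245,275). In the scene crop the corners are at (517,200) and (632,285).

```bash
python3 - <<'E'
from tri import *
show([("pFL",(142,224),(517,200)),("pFR",(275,214),(632,285)),("tL",(178,252),(560,285)),("tR",(222,251),(598,318))],kt=(340,90),ks=(330,180))
for n,pts,o,k in(("top",[(150,278),(245,275)],0,(340,90)),("scene",[(500,265),(570,330)],392,(330,180))):
    print(n,[(ctrl(onz(n,[(p[0]-o)/2.8+k[0],p[1]/2.8+k[1]],.05)[0])*1000).round(1) for p in pts])
E
```

```text
pFL [ 525.7 -175.9   90.9] gap 1.3 ctrl [-30.5  48.4  90.9]
pFR [ 521.8 -273.    90.2] gap 8.1 ctrl [-23.5 -48.5  90.2]
tL [ 522.2 -221.4   35.3] gap 16.7 ctrl [-28.9   2.7  35.3]
tR [ 519.4 -256.    33.3] gap 19.2 ctrl [-27.8 -31.9  33.3]
tcp ctrl [ 10.5   4.9 131.6] 6.9
top [array([-58.9,  35. ,  50. ]), array([-59.5, -34.6,  50. ])]
scene [array([-53.3,  31.8,  50. ]), array([-53. , -36.7,  50. ])]
```

By vision the plate is centred in y at +48/-48 and the tongue tips sit about 5–8 mm behind the ledge. I lower the cover so the tongues drop below the ledge.

Scaled: 0.031 m is 3.1, -0.002 m is -0.2.

Request:
nudge_tcp --motion '[0.045,-0.2,0,1,0,0.045,-0.2,0,2,0,0.045,-0.2,0,2.8,0,0.045,-0.2,0,3.1,0,0.045,-0.2,0,3.1,0]' --force 30

```text
clock: 7.4
ee_pos: [0.5644, -0.2241, 0.1005]
ee_rot: [-0.001, 0.056, 0.998, 0.0]
ft_force: [-0.1, -0.4, -1.2]
width: 0.0507
gripper_force: 34.0
```

```bash
python3 - <<'E'
from h import *
v=[]
for n,(x0,y0,x1,y1) in (("top",(340,90,480,230)),("scene",(330,180,470,320))):
    I=env.snapshot(n)[:,:,::-1];cv2.imwrite(f"pics/raw6_{n}.png",I);im=I[y0:y1,x0:x1]; v.append(cv2.resize(im,None,fx=2.8,fy=2.8,interpolation=cv2.INTER_CUBIC))
cv2.imwrite("pics/g6.png",np.hstack(v))
E
```

```text
(no output)
```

View pics/g6.png

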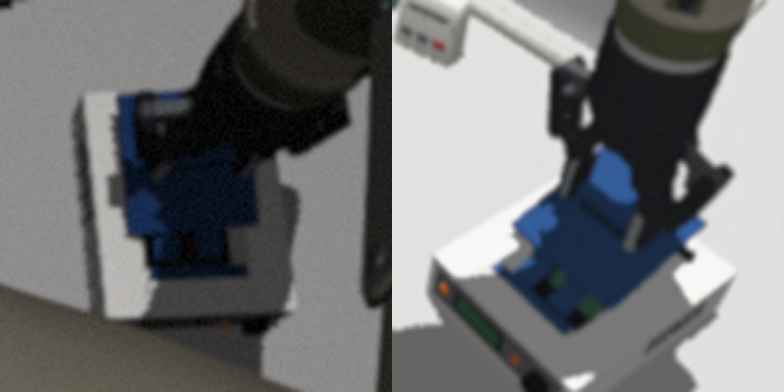

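The tongues are in the bay just below the ledge stripe, with no contact force. I hook them by moving about 18 mm toward the front.

Request:
nudge_tcp --motion '[0.045,0.6,0,0,0,0.045,1.2,0,0,0,0.045,1.8,0,0,0,0.045,1.8,0,0,0,0.045,1.8,0,0,0]' --force 30

```text
clock: 8.0
ee_pos: [0.5465, -0.2222, 0.1012]
ee_rot: [-0.0, 0.057, 0.998, 0.0]
ft_force: [-0.0, -0.2, -4.1]
width: 0.0506
gripper_force: 33.7
```

```bash
python3 - <<'E'
from h import *
v=[]
for n,(x0,y0,x1,y1) in (("top",(340,90,480,230)),("scene",(330,180,470,320))):
    I=env.snapshot(n)[:,:,::-1];im=I[y0:y1,x0:x1]; v.append(cv2.resize(im,None,fx=2.8,fy=2.8,interpolation=cv2.INTER_CUBIC))
cv2.imwrite("pics/g7.png",np.hstack(v))
E
```

```text
(no output)
```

View pics/g7.png

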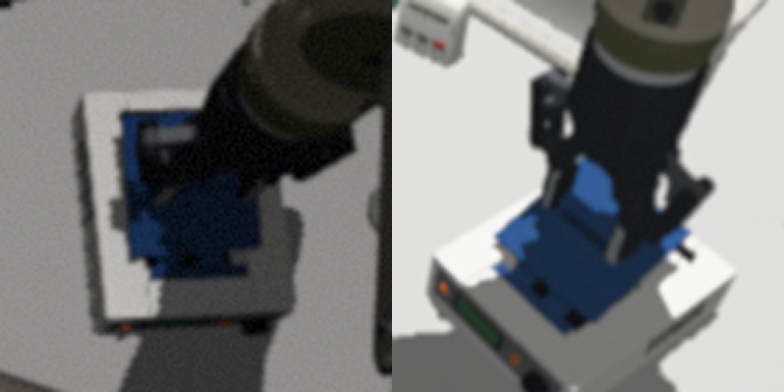

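The tongues run under the blue ledge stripe with the rear still raised over the stop bar. Now I swing the rear down by lowering, with the front corners resting on the rims.

Request:
nudge_tcp --motion '[0.045,0,0,0.4,0,0.045,-0.1,0,0.7,0,0.045,-0.2,0,1,0,0.045,-0.4,0,1.3,0,0.045,-0.6,0,1.6,0,0.045,-0.7,0,1.8,0,0.045,-0.7,0,1.8,0]' --force 30

```text
clock: 8.8
ee_pos: [0.5552, -0.2234, 0.0838]
ee_rot: [0.001, 0.056, 0.998, -0.0]
ft_force: [3.1, -0.2, 3.9]
width: 0.0511
gripper_force: 34.9
```

Scaled: 0.002 m is 0.2, 0.001 m is 0.1.

Request:
nudge_tcp --motion '[0.045,0,0,0.1,0,0.045,0,0,0.2,0,0.045,0,0,0.2,0]' --force 30

```text
clock: 9.1
ee_pos: [0.5548, -0.2236, 0.0819]
ee_rot: [0.001, 0.056, 0.998, -0.0]
ft_force: [3.4, -1.0, 5.0]
width: 0.0506
gripper_force: 35.3
```

Request:
nudge_tcp --motion '[0.045,0,0,0.1,0,0.045,0,0,0.2,0,0.045,0,0,0.2,0]' --force 30

```text
clock: 9.4
ee_pos: [0.5547, -0.2236, 0.0809]
ee_rot: [0.001, 0.056, 0.998, -0.0]
ft_force: [0.6, -0.0, 11.1]
width: 0.0504
gripper_force: 36.0
```

```bash
cat > c.py <<'E'
from tri import *
for n,(x0,y0,x1,y1) in (("top",(355,95,455,220)),("scene",(335,220,460,335))):
    im=env.snapshot(n); cv2.imwrite(f"pics/l_{n}_{env.get_obs()['clock']:.1f}.png",im[:,:,::-1]);hsv=cv2.cvtColor(im,cv2.COLOR_RGB2HSV)
    b=cv2.inRange(hsv,(100,50,25),(125,255,255));c=blob(b,(x0,y0,x1,y1));print(n,cv2.contourArea(c))
    P=np.array([ctrl(p) for p in onz(n,c[:,0],.055)]);ct,s,a=rect(P);print(" rect ctr",ct.round(1),"size",np.round(s,1),"ang",round(a,1))
    # left side (y+): rear-left / front-left extremes
    for nm,k in(("rear",P[:,0].argmax()),("front",P[:,0].argmin()),("left",P[:,1].argmax()),("right",P[:,1].argmin())): print("  ",nm,(P[k,:2]*1000).round(1))
o=env.get_obs();print((ctrl(o["ee_pos"])*1000).round(1),o["ft_force"].round(1),o["clock"])
E
python3 c.py
```

```text
top 1257.0
 rect ctr [-3.9  5.3] size [114.5  95.7] ang 0.4
   rear [53.1 50.2]
   front [-61.1  -0.8]
   left [42.3 53.4]
   right [-37.8 -42.8]
scene 1718.5
 rect ctr [-3.   3.7] size [121.   95.9] ang 1.7
   rear [ 58.7 -36.4]
   front [-63.1 -11.5]
   left [48.6 53.2]
   right [-31.5 -45. ]
[ 3.7  4.3 80.9] [ 1.4  0.2 12.3] 9.5
```

Force and height show the cover seated, with an upward force of about 11 N at a TCP height of 80.9 mm. Both views put it about 4 mm off in y. I'll let go, clear the view and measure properly.

The manual's scale: shifts go in cm and turns go in units of 0.2 rad. Converting my numbers, 0.22 m is 22, 0.18 m is 18.

Request:
nudge_tcp --motion '[0.045,0,0,-0.1,0,0.07,0,0,-0.1,0,0.07,0,0,-0.1,0,0.07,0,0,-0.1,0,0.07,0,0,-2,0,0.07,0,0,-6,0,0.07,0,3,-10,0,0.07,0,8,-12,0,0.07,0,13,-12,0,0.07,0,18,-12,0,0.07,0,22,-12,0,0.07,0,22,-12,0]' --force 30

```text
clock: 10.7
ee_pos: [0.5782, 0.0006, 0.199]
ee_rot: [-0.001, 0.053, 0.999, 0.001]
ft_force: [-1.1, -0.3, 0.1]
width: 0.0701
gripper_force: 0.0Traceback (most recent call last):
```

```bash
python3 c.py
python3 - <<'E'
from tri import *
# casing outline again: white+blue convex hull on z=.05, both views
for n,r,t in(("top",(355,110,455,220),160),("scene",(335,230,460,335),208)):
    im=env.snapshot(n);hsv=cv2.cvtColor(im,cv2.COLOR_RGB2HSV)
    w=cv2.inRange(hsv,(0,0,t),(180,40,255));w=cv2.morphologyEx(w,cv2.MORPH_CLOSE,np.ones((3,3),np.uint8));c=blob(w,r)
    P=np.array([ctrl(p) for p in onz(n,c[:,0],.05)]);print(n,rect(P))
E
```

```text
  File "c.py", line 4, in <module>
    b=cv2.inRange(hsv,(100,50,25),(125,255,255));c=blob(b,(x0,y0,x1,y1));print(n,cv2.contourArea(c))
                                                   ~~~~^^^^^^^^^^^^^^^^^
  File "h.py", line 17, in blob
    return max(c,key=cv2.contourArea)
ValueError: max() iterable argument is empty
Traceback (most recent call last):
  File "h.py", line 17, in blob
    return max(c,key=cv2.contourArea)
ValueError: max() iterable argument is empty
```

Request:
nudge_tcp --motion '[0.07,3,4,0,0,0.07,6,8,0,0,0.07,9,12,0,0,0.07,12,16,0,0,0.07,14,20,0,0,0.07,14,24,0,0,0.07,14,28,0,0,0.07,14,30,0,0]' --force 30

```text
clock: 11.6
ee_pos: [0.4743, 0.3105, 0.1992]
ee_rot: [0.0, 0.056, 0.998, 0.0]
ft_force: [0.2, -0.6, -0.5]
width: 0.0698
gripper_force: 0.0
```

```bash
cat > d.py <<'E'
from tri import *
for n,r,t in(("top",(355,110,455,220),160),("scene",(335,230,460,335),208)):
    im=env.snapshot(n);hsv=cv2.cvtColor(im,cv2.COLOR_RGB2HSV)
    w=cv2.inRange(hsv,(0,0,t),(180,40,255));c=blob(w,r)
    P=np.array([ctrl(p) for p in onz(n,c[:,0],.05)]);print(n,"case",rect(P))
E
python3 c.py;python3 d.py
```

```text
top 2271.0
 rect ctr [-3.1  5.2] size [115.9  94.6] ang 1.4
   rear [ 55.3 -17.1]
   front [-60.6  11.4]
   left [42.3 53.4]
   right [-37.8 -42.8]
scene 1965.5
 rect ctr [-2.2  3. ] size [121.8  93.6] ang 1.6
   rear [ 59.4 -30.6]
   front [-62.8  -3.1]
   left [27.4 50.7]
   right [-39.7 -44.8]
[-136.2  525.6  198.8] [ 0.6  0.3 -0. ] 11.7
top case (array([ 0.93804169, -0.6977005 ]), (172.502685546875, 139.68922424316406), 0.1116432398557663)
scene case (array([0.91181183, 0.66025543]), (173.39195251464844, 140.8391571044922), 0.20664893090724945)
```

```bash
cat > e.py <<'E'
from tri import *
for n,(x0,y0,x1,y1) in (("top",(355,95,455,220)),("scene",(335,220,460,335))):
    im=env.snapshot(n);hsv=cv2.cvtColor(im,cv2.COLOR_RGB2HSV)
    c=blob(cv2.inRange(hsv,(100,50,25),(125,255,255)),(x0,y0,x1,y1))
    for z in(.055,):
        P=np.array([ctrl(p) for p in onz(n,c[:,0],z)])*1000
        for nm,m,i in(("left",(P[:,1]>35)&(abs(P[:,0])<32),1),("right",(P[:,1]<-30)&(abs(P[:,0])<32),1),("rear",(P[:,0]>42)&(abs(P[:,1]-4)<35),0)):
            f=np.polyfit(P[m,1-i],P[m,i],1);print(n,nm,"at0",f[1].round(1),"slope deg",np.degrees(f[0]).round(2),"n",m.sum(),"sd",np.std(P[m,i]-np.polyval(f,P[m,1-i])).round(1))
E
python3 e.py
```

```text
top left at0 51.4 slope deg 1.51 n 30 sd 0.6
top right at0 -41.0 slope deg 1.79 n 30 sd 0.6
top rear at0 53.8 slope deg -2.49 n 33 sd 0.6
scene left at0 49.3 slope deg 1.6 n 21 sd 0.5
scene right at0 -43.1 slope deg 1.72 n 21 sd 0.4
scene rear at0 55.1 slope deg -5.9 n 32 sd 1.4
```

The cover is seated, but vision from both cameras puts it about +4.2 mm off in y and +1.6° in yaw. It isn't square and centred, so I'll regrip and slide it into place.

```bash
python3 go.py .55505 -.2237 .18 85.15
```

```text
d [-0.1417 -0.5184  0.0196] turn -0.03 tilt [-0.001 -0.001 -1.   ] q [ 0.43  0.31 -0.08  1.18 -0.    0.55] [-0.5 -0.3  0.3] 11.9
```

Scaled: -0.518 m is -51.8, -0.5 m is -50, -0.03 rad is -0.15.

Request:
nudge_tcp --motion '[0.07,-1.2,-4.8,0,0,0.07,-2.4,-9.6,0,0,0.07,-3.6,-14.4,0,0,0.07,-4.8,-19,0,0,0.07,-6,-23.5,0,0,0.07,-7.2,-28,0,0,0.07,-8.5,-32.5,0,-0.15,0.07,-10,-37,0,-0.15,0.07,-11.2,-41.5,0,-0.15,0.07,-12.5,-46,0,-0.15,0.07,-13.5,-50,0,-0.15,0.07,-14.2,-51.8,2,-0.15]'

```text
clock: 13.1
ee_pos: [0.5568, -0.2275, 0.1819]
ee_rot: [0.003, 0.044, 0.999, -0.002]
ft_force: [0.5, 0.6, -0.3]
width: 0.0701
gripper_force: 0.0
```

Request:
nudge_tcp --motion '[0.07,0,0,0,0,0.07,0,0,0,0]'

```text
clock: 13.3
ee_pos: [0.5548, -0.2222, 0.1789]
ee_rot: [-0.001, 0.043, 0.999, 0.001]
ft_force: [0.7, 0.6, 1.0]
width: 0.0698
gripper_force: 0.0
```

```bash
python3 go.py .55505 -.2237 .084 85.15
```

```text
d [-0.0006 -0.0016  0.0949] turn -0.001 tilt [-0.002  0.001 -1.   ] q [-0.52  0.39 -0.02  1.17  0.   -0.43] [0.7 0.6 1. ] 13.3
```

Request:
nudge_tcp --motion '[0.07,0,-0.15,4,0,0.07,0,-0.15,8,0,0.07,0,-0.15,9.5,0,0.07,0,-0.15,9.5,0,0.045,0,-0.15,9.5,0,0.045,0,-0.15,9.5,0,0.045,0,-0.15,9.5,0,0.045,0,-0.15,9.5,0]' --force 25

```text
clock: 14.1
ee_pos: [0.5574, -0.2231, 0.0865]
ee_rot: [0.002, 0.041, 0.999, -0.001]
ft_force: [-0.7, 1.2, 7.1]
width: 0.0506
gripper_force: 26.9
```

```bash
python3 go.py .5546 -.2279 .084 83.55
```

```text
d [ 0.0024 -0.005   0.0025] turn 0.03 tilt [ 0.003 -0.001 -1.   ] q [-0.51  0.45 -0.16  0.96  0.   -0.43] [-0.7  1.2  7.1] 14.1
```

Scaled: -0.0042 m is -0.42, -0.002 m is -0.2, 0.028 rad is 0.14.

Request:
nudge_tcp --motion '[0.045,0,-0.2,-0.15,0.075,0.045,0,-0.42,-0.15,0.14,0.045,0,-0.42,0,0.14,0.045,0,-0.42,0,0.14,0.07,0,-0.42,0,0.14,0.07,0,-0.42,0,0.14,0.07,0,-0.42,0,0.14,0.07,0,-0.42,-3,0.14,0.07,0,-0.42,-7,0.14,0.07,0,3,-12,0.14,0.07,2,8,-12,0.14,0.07,4,13,-12,0.14]'

```text
clock: 15.3
ee_pos: [0.5324, -0.1032, 0.2061]
ee_rot: [0.002, 0.056, 0.998, -0.001]
ft_force: [0.2, 1.3, -0.2]
width: 0.0697
gripper_force: 0.0
```

Request:
nudge_tcp --motion '[0.07,3,4,0,0,0.07,6,8,0,0,0.07,9,12,0,0,0.07,12,16,0,0,0.07,14,20,0,0,0.07,14,24,0,0,0.07,14,28,0,0,0.07,14,32,0,0,0.07,14,36,0,0]' --force 30

```text
clock: 16.2
ee_pos: [0.4316, 0.2717, 0.2041]
ee_rot: [0.0, 0.055, 0.998, -0.0]
ft_force: [1.5, 0.5, -0.4]
width: 0.0696
gripper_force: 0.0
```

```bash
python3 e.py;python3 c.py
```

```text
top left at0 48.1 slope deg 0.13 n 30 sd 0.6
top right at0 -44.4 slope deg -0.55 n 30 sd 0.6
top rear at0 53.5 slope deg 1.38 n 33 sd 0.5
scene left at0 45.6 slope deg 0.11 n 22 sd 0.5
scene right at0 -46.5 slope deg -0.12 n 22 sd 0.5
scene rear at0 54.4 slope deg 0.1 n 30 sd 1.1
top 2272.5
 rect ctr [-2.8  1.9] size [ 94.4 115.4] ang 89.9
   rear [55.  41.6]
   front [-60.5  13.4]
   left [-34.3  49.1]
   right [ 13.  -45.3]
scene 1966.5
 rect ctr [-2.9 -0.4] size [ 93.9 119.7] ang 89.8
   rear [57.  26.7]
   front [-62.8  -3.1]
   left [13.9 46.5]
   right [ 39.2 -47.5]
[-174.5  481.5  203.6] [-0.8 -0.7  0.2] 16.4
```

Both views agree: the offset is under 1 mm in y, yaw is about 0°, and the rear edge is at about 55 mm. That puts the origin at x ≈ 5 mm, clear of the stop bar, and the arm is well away. I hand the job in.

```bash
python3 -c "
from workcell import env
print(env.job_done())"
```

```text
the job is handed in; nothing more can be done
None
```

The blue cover is closed over the bay: tongues hooked under the ledge while tilted, then swung flat. By the cameras it sits within about 1 mm of centre in y and square to the case, about 5 mm along x. I seated it about 4 mm off at first, so I regripped it and slid it into place. The vent cover was not touched, and I handed the job in after about 16 s with the arm clear; no verdict came back.

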